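# Fit the chopping blade to the food processor

### The arm

A 6-joint arm with a two-finger parallel gripper is mounted at the origin on the work surface. World frame = base frame: x ahead of the robot, y to its left, z up, the work surface at z = 0. Lengths are in m, angles in rad, forces in N, time in s.
With the tool pointing down it reaches from about 0.3 to 0.775 m from the base axis. Payload 14.6 kg.
Tool frame: the origin (TCP) lies on the centre line of the jaws, within the pads' length; the fingertips stand 25 mm ahead of it and the grasp point (between the pads) lies 6 mm ahead of it (ctrl.tip_reach is the distance from the TCP to the fingertips, in m); z points along the fingers, y is the line along which they close (so a half turn about z gives the same grasp; the last joint's range is limited). The gripper opens to 94 mm and grips with 3 to 60 N. Pads are 16 mm wide; open, the fingers measure 119 mm over their backs; the gripper's body (75 mm by 177 mm) begins 78 mm behind the grasp point.
Start: joints at [1.193, 0.3, 1.521, -0, 1.321, -0.067], TCP at [0.168, 0.524, 0.23] pointing down, gripper open.
Joint ranges: [-3.03, 3.03], [-0.79, 2.21], [0.23, 2.52], [-1.04, 4.18], [0, 3.07], [-2.55, 2.55]. Speed limits (rad/s): [2.22, 2.22, 2.57, 3.14, 3.14, 3.14].

### API

Orientations are given as [roll, pitch, yaw] about the fixed x, y, z axes, in that order (R = Rz(yaw) Ry(pitch) Rx(roll)).
In Python, from station import ctrl gives the robot as it stands. The module is installed in compiled form; this text tells all that it offers.
- The arm moves only by the tool apply_moves, never from a script. Its argument "deltas" is a list of rows, each a list of 7 numbers: the closure in counts, from 0 (fully open) to 255 (shut), then the shift along the world's x, y, z in cm, then the turn, a rotation vector about the world's x, y, z in rad. In form: [[jaw, tx, ty, tz, ax, ay, az], ...]. A call has 1 to 10 rows; each row shifts and turns the commanded pose from where the row before left it; what a row does not reach is not made up. A row lasts 1/10 s, in which the tool goes at most 50 mm and 8.59 degrees, less where a joint would pass 70% of its speed; a pose out of reach is approached as far as the arm can. A call with a gripper value outside its range is refused whole. The fingers move at their own pace and stop on an object; "grip_force" is the grip in N (left out, the last holds). Time passes only in rows, so rows that do not move let the fingers close. It gives the time, the measured TCP pose, the force, the opening and the grip force at its end, in the units of the state.
- ctrl.get_obs(): the state, without advancing time (a new reading comes with each control period).
- ctrl.camera(name): name is "side" or "top" or "wrist"; returns a dict with "img" (384x512x3 uint8, red, green, blue), "K" (3x3 intrinsics, pixels), "pose" (4x4, takes a point from camera to world coordinates); the wrist camera has in their place "hand_eye" (4x4, takes a point from camera to tool coordinates, whose origin is the TCP and whose axes are the flange's). Camera axes: x right, y up, looking along -z (the intrinsics and any distortion apply to the point x, -y, -z); pixel columns grow to the right and rows downward; lengths in m; the calibration is good to about 2 mm. A picture is of the moment at which its call begins: read the wrist's pose just before it. There is no depth.
- ctrl.hand_in(): hands the job in; it is judged then, once.
The state is a dict: "time_s": time; "qpos": joint angles; "joint_vel": joint speeds; "tau": joint torques, N m; "ee_pos": TCP position; "eef_rot": TCP orientation; "force": force on the tool from outside, world axes, zero at the start; "moment": the same for the moment, N m; "grip_width": finger opening in m; "grip_force": force on a finger pad.
Only numpy, scipy, OpenCV 4.12 (cv2) and the standard library are available. Lean on these libraries where they do the work, as an engineer would, in place of code of your own. Each camera call takes 0.05 s, during which the arm holds its last target. There are 200 camera calls.

### The job

Take the chopping blade (black hub, two steel blades) off its leaning peg on the drainer and fit it in the food processor's bowl: lower its hub over the spindle in your grip, turn it with light pressure until its notch finds the spindle's key, and let it down fully home on the collar, upright. Never force it, leave the two other attachments on their pegs and the pusher where it stands, and let go of the blade at the end.

Things in the scene. Friction and masses are not known exactly. Their poses are not given: they have to be found in the camera images.
- blade_mid (a point): The chopping blade: middle of its black hub, on the axis, 50 mm above its underside; z up the hub axis to the closed top. Hub 40 mm across, 100 mm tall, bare and grippable above 45 mm; from below a 20 mm bore, 70 mm deep. Thin steel blades along +x (22 mm up) and -x (40 mm up) reach 80 mm from the axis. 0.25 to 0.42 kg. Starts on any of the three pegs, leaning with it (give or take 2 deg of play).
- blade_notch (a point): The notch in the foot of the blade's hub: at the underside, 15 mm from the hub axis on its +y side, same axes as blade_mid. The only notch: 11 mm wide, 14 mm high, open to the bore, the outside and the underside. An orange stripe up that side of the hub and on its top marks it.
- machine: The food processor, fixed, lid off; origin under the spindle axis at bench height; front (push buttons, bowl handle) faces -x, z up. White motor base 215 x 195 mm. Open clear bowl: 172 mm across inside, inner floor 152 mm and rim 251 mm above the bench; its handle reaches 141 mm out in front.
- collar (a point): Where the hub's underside rests when home: centre of the top of the fixed black collar, 52 mm across, on the bowl floor round the spindle's foot. A hub whose notch is not over the key stops on the key, 12 mm short of this; with notch over key it goes down to the collar.
- spindle_top (a point): Tip of the spindle, on its upright axis, 60 mm above the collar (axes as the machine). Steel post 18 mm across, last 6 mm tapered. At its foot one brass key, 8 mm wide, 12 mm high, reaches 18 mm from the axis. Direction not given: anywhere within 70 deg either side of the machine's front (-x). The stiff drive turns only above 0.35 N m, so a hub resting lightly can be turned over the key.
- rack: The drainer, fixed: blue plate 370 x 190 mm sloping 25 deg, low edge to the robot's side. Origin on the bench under the middle peg's foot; x to the high edge, y along the row. Three pegs, 17 mm across, 53 mm long, square to the plate, so leaning 25 deg from vertical towards -x; feet 68 mm above the bench at y = -120, 0, 120 mm. Hubs sit on them with 1.5 mm play all round.
- kneader_mid (a point): Bystander on another peg: the kneading attachment, white hub of the same outside size (no usable notch) with two blunt white paddles; middle of its hub.
- whipdisc_mid (a point): Bystander on the remaining peg: the whipping attachment, grey hub of the same outside size with a white disc 100 mm across; middle of its hub.
- pusher_mid (a point): Bystander: the white feed-tube pusher standing on the bench near the machine, 76 mm across at the top, 105 mm tall; this point is half-way up.
Mind the look-alikes: they are no part of the job. What is shaped like the part that bears blade_mid but red is not meant.

How it is judged:
On the way, in this order (a step that is already met when the one before it is completed fails the run):
1. the chopping blade is taken off its peg, 8 cm or more from where it sat (distance of blade_mid from where it was at the start of the episode above 0.08 m), for 0.1 s.
2. the blade, held in the gripper, is lowered upright over the spindle (hub underside below the spindle's tip, within 4 mm of its axis) (horizontal distance between blade_mid and spindle_top below 0.004 m and z of blade_mid in the frame of spindle_top below 0.045 m and angle between blade_mid's own z axis and vertical below 0.12 rad and contact force between the fingers and blade above 0.5 N), for 0.15 s.
At the end, for the whole second after the job is handed in: The chopping blade sits at rest, released, on the spindle: hub underside within 3 mm of the collar, axis within 4 mm of the spindle's and upright within 0.05 rad; the other two attachments are still on their pegs and the pusher in its place (each moved less than 30 mm) (z of blade_mid in the frame of machine between 0.203 and 0.209 m and horizontal distance between blade_mid and spindle_top below 0.004 m and angle between blade_mid's own z axis and vertical below 0.05 rad and linear speed of blade below 0.02 m/s and distance of each of kneader_mid, whipdisc_mid, pusher_mid from where it was at the start of the episode below 0.03 m); the robot touches nothing.
It fails at once if the blade is forced: more than 60 N between it and the machine (contact force between blade and machine above 60 N).
It fails at once if one of the two other attachments or the pusher is moved 30 mm or more (distance of any of kneader_mid, whipdisc_mid, pusher_mid from where it was at the start of the episode above 0.03 m).
It also fails if it takes over 64 s, if anything falls off the work surface, if the arm or the gripper's body presses on something with over 40 N, if the wrist force passes 120 N, or if a joint passes its speed limit or range.

## Working session

There is one attempt and no reset: what is moved stays moved. The work goes in short steps, Python scripts to look and compute and a tool call to move; the robot and the scene stay as the last step left them, time stands still between calls to the robot, and variables do not carry over. Pictures are saved under pics/ and viewed, at most 10 in all, crops included, and the job is handed in when it is done.

Besides the shell and the picture viewer there is one more tool, called after "Call:" by a JSON object that holds its "api" and its "payload". apply_moves: Moves the arm, as the interface text tells. Its arguments: {"type":"object","properties":{"deltas":{"type":"array"},"grip_force":{"type":"number"}},"required":["deltas"]}

```bash
mkdir -p pics; cat > h.py <<'E'
from station import ctrl
import numpy as np, cv2
from scipy.spatial.transform import Rotation as R
def shot(name):
    o=ctrl.get_obs(); c=ctrl.camera(name)
    if name=='wrist':
        T=np.eye(4); T[:3,:3]=R.from_euler('xyz',o['eef_rot']).as_matrix(); T[:3,3]=o['ee_pos']
        c['pose']=T@np.array(c['hand_eye'])
    return c
def save(c,f,crop=None,s=1):
    im=c['img'][:,:,::-1]
    if crop: x0,y0,x1,y1=crop; im=im[y0:y1,x0:x1]
    if s!=1: im=cv2.resize(im,None,fx=s,fy=s,interpolation=cv2.INTER_CUBIC)
    cv2.imwrite('pics/'+f,im)
def ray(c,u,v):
    d=np.linalg.inv(c['K'])@np.array([u,v,1.]); d=np.array([d[0],-d[1],-d[2]])
    P=np.array(c['pose']); return P[:3,3],P[:3,:3]@(d/np.linalg.norm(d))
def onz(c,u,v,z):
    o,d=ray(c,u,v); return o+d*(z-o[2])/d[2]
def tri(a,b):
    (o1,d1),(o2,d2)=a,b
    A=np.c_[d1,-d2]; t=np.linalg.lstsq(A,o2-o1,rcond=None)[0]
    p,q=o1+t[0]*d1,o2+t[1]*d2; return (p+q)/2,np.linalg.norm(p-q)
def proj(c,p):
    P=np.linalg.inv(np.array(c['pose'])); q=P[:3,:3]@np.array(p)+P[:3,3]
    w=c['K']@np.array([q[0],-q[1],-q[2]]); return w[:2]/w[2]
E
python3 - <<'E'
from h import *
import pickle
o=ctrl.get_obs(); print({k:np.round(v,3).tolist() for k,v in o.items()}, ctrl.tip_reach)
ims=[]
for n in ['side','top']:
    c=shot(n); pickle.dump(c,open(n+'.pkl','wb')); print(n,np.round(c['pose'],3).tolist(),np.round(c['K'],1).tolist(),[k for k in c]); save(c,n+'.png',s=1.5)
c=shot('wrist'); print(np.round(c['hand_eye'],3).tolist(),np.round(c['K'],1).tolist())
E
```

```text
{'time_s': 0.0, 'qpos': [1.193, 0.3, 1.522, 0.0, 1.321, -0.067], 'joint_vel': [0.001, 0.001, -0.0, -0.0, 0.0, 0.001], 'tau': [0.005, -53.181, -35.275, 0.071, 0.024, -0.0], 'ee_pos': [0.168, 0.523, 0.23], 'eef_rot': [-3.14, -0.0, 2.831], 'force': [0.019, -0.129, 0.435], 'moment': [0.018, -0.018, 0.019], 'grip_force': 0.0, 'grip_width': 0.094} 0.025
side [[-0.993, 0.066, -0.096, 0.465], [-0.115, -0.663, 0.74, 1.001], [-0.014, 0.746, 0.666, 1.018], [0.0, 0.0, 0.0, 1.0]] [[439.9, 0.0, 254.7], [0.0, 439.9, 194.5], [0.0, 0.0, 1.0]] ['img', 'K', 'pose']
top [[0.012, 0.989, -0.145, 0.402], [-1.0, 0.013, 0.003, 0.041], [0.005, 0.145, 0.989, 1.311], [0.0, 0.0, 0.0, 1.0]] [[391.0, 0.0, 257.1], [0.0, 391.0, 187.2], [0.0, 0.0, 1.0]] ['img', 'K', 'pose']
[[0.001, 0.964, 0.266, 0.078], [1.0, -0.0, -0.001, -0.0], [-0.001, 0.266, -0.964, -0.154], [0.0, 0.0, 0.0, 1.0]] [[331.9, 0.0, 255.6], [0.0, 331.9, 187.1], [0.0, 0.0, 1.0]]
```

View pics/side.png

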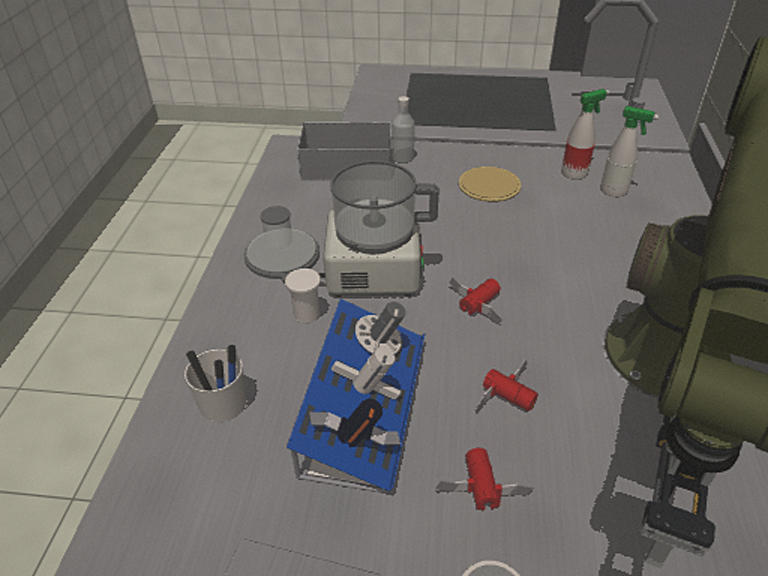

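View pics/top.png

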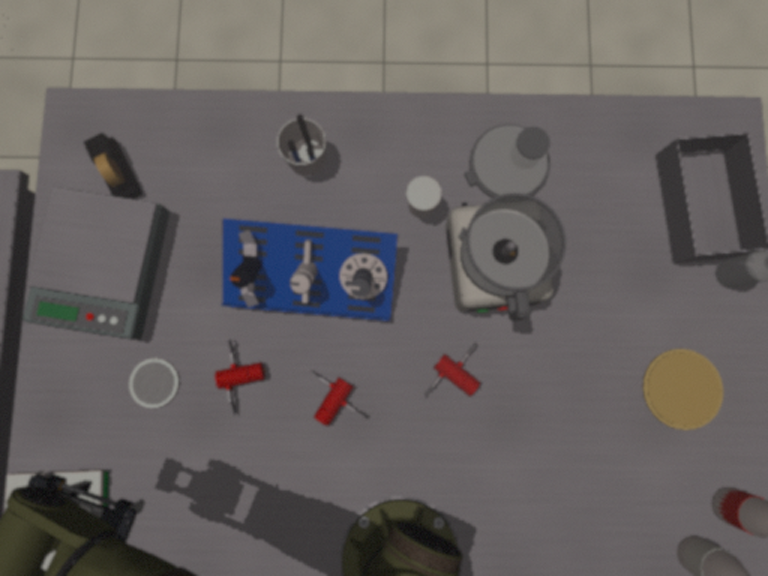

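The blade is the black hub with the orange stripe: top view about (163,180) native pixels, side view about (240,282). The other candidates are the white kneader, the grey whip disc and three red look-alikes lying on the bench. Black with an orange stripe, standing on a peg, is the only one that fits.

```bash
python3 - <<'E'
from h import *
import pickle
t=pickle.load(open('top.pkl','rb')); s=pickle.load(open('side.pkl','rb'))
hsv=cv2.cvtColor(t['img'],cv2.COLOR_RGB2HSV)
m=cv2.inRange(hsv,(105,140,50),(130,255,255)); m[:130]=0;m[230:]=0
m[:,:140]=0;m[:,275:]=0
m=cv2.morphologyEx(m,cv2.MORPH_OPEN,np.ones((3,3)))
hull=cv2.convexHull(cv2.findNonZero(m))
q=cv2.approxPolyN(hull,4,ensure_convex=True).reshape(-1,2) if hasattr(cv2,'approxPolyN') else None
print(q)
P=[]
for u,v in q:
    z=0.068+(0.04 if v<180 else -0.04); p=onz(t,u,v,z); P.append(p)
    print(np.round(p,4))
print('centre',np.mean(P,0))
for c,f,cr in((t,'tc.png',(130,130,290,230)),(s,'sc.png',(180,190,300,340))): save(c,f,cr,4 if f=='sc.png' else 5)
a=cv2.imread('pics/sc.png');b=cv2.imread('pics/tc.png');print(a.shape,b.shape)
# spindle tip guess
p,e=tri(ray(t,506/1.5,250/1.5),ray(s,374/1.5,200/1.5));print('spindle',p,e)
E
```

```text
[[259 212]
 [149 203]
 [149 146]
 [264 156]]
[0.5085 0.0301 0.028 ]
[0.5335 0.3925 0.028 ]
[0.7058 0.3801 0.108 ]
[0.6784 0.0171 0.108 ]
centre [0.6065317  0.20495486 0.068     ]
(600, 480, 3) (500, 800, 3)
spindle [ 0.62980624 -0.1917      0.21027029] 0.006447111879402524
```

View pics/sc.png

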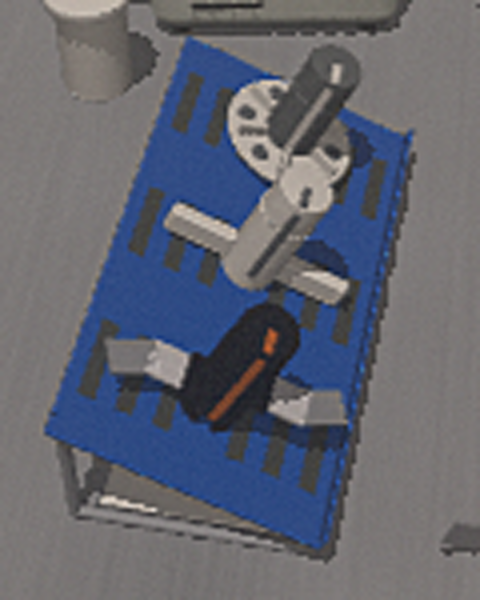

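View pics/tc.png

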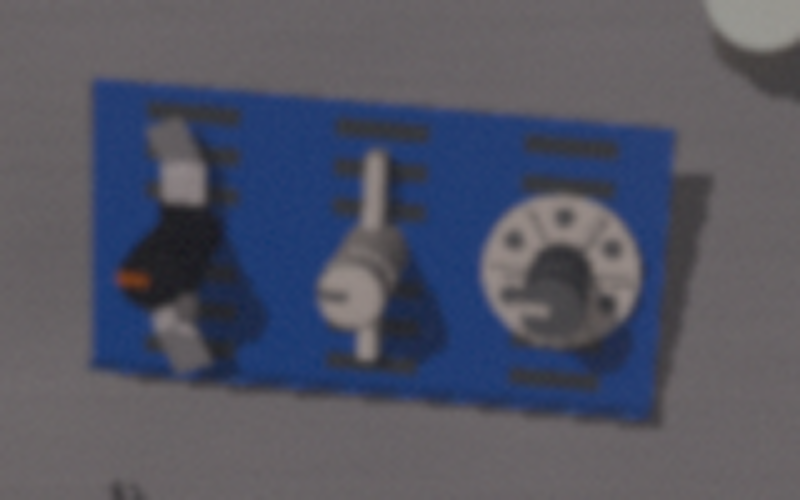

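Confirmed: the black hub with the orange stripe stands on the +y peg, with its stripe facing about world +y. I'll look at the spindle and key first, with the gripper empty.

Call:
{"api": "apply_moves", "payload": {"deltas": [[0,2.2,-3.55,1.2,0,0,0],[0,2.2,-3.55,1.2,0,0,0],[0,2.2,-3.55,1.2,0,0,0],[0,2.2,-3.55,1.2,0,0,0],[0,2.2,-3.55,1.2,0,0,0],[0,2.2,-3.55,1.2,0,0,0],[0,2.2,-3.55,1.2,0,0,0],[0,2.2,-3.55,1.2,0,0,0],[0,2.2,-3.55,1.2,0,0,0],[0,2.2,-3.55,1.2,0,0,0]]}}

```text
time_s: 1.15
ee_pos: [0.3887, 0.167, 0.351]
eef_rot: [3.141, 0.0, 2.831]
force: [1.6, 2.0, -0.1]
grip_width: 0.0942
grip_force: 0.0
```

Call:
{"api": "apply_moves", "payload": {"deltas": [[0,2.2,-3.55,0,0,0,0],[0,2.2,-3.55,0,0,0,0],[0,2.2,-3.55,0,0,0,0],[0,2.2,-3.55,0,0,0,0],[0,2.2,-3.55,0,0,0,0],[0,2.2,-3.55,0,0,0,0],[0,2.2,-3.55,0,0,0,0],[0,2.2,-3.55,0,0,0,0],[0,2.2,-3.55,0,0,0,0],[0,2.2,-3.55,0,0,0,0]]}}

```text
time_s: 2.15
ee_pos: [0.6088, -0.188, 0.3501]
eef_rot: [3.142, -0.0, 2.831]
force: [-0.1, -0.4, 0.1]
grip_width: 0.0943
grip_force: 0.0
```

```bash
python3 - <<'E'
from h import *
import pickle
c=shot('wrist'); pickle.dump(c,open('w1.pkl','wb')); save(c,'w1.png',s=1.5); o=ctrl.get_obs(); print(o['ee_pos'],o['eef_rot'],o['qpos'],o['time_s'])
for p in [(.63,-.19,.216),(.63,-.19,.156)]: print(proj(c,p))
E
```

```text
[ 0.61019443 -0.19251999  0.34780017] [-3.14080570e+00 -2.93306456e-03  2.82765576e+00] [-3.62496700e-01  4.64967314e-01  1.03011082e+00 -9.31274545e-04
  1.64940589e+00 -1.61942908e+00] 2.2
[260.54103764 206.80800867]
[259.67435778 189.03801572]
```

View pics/w1.png

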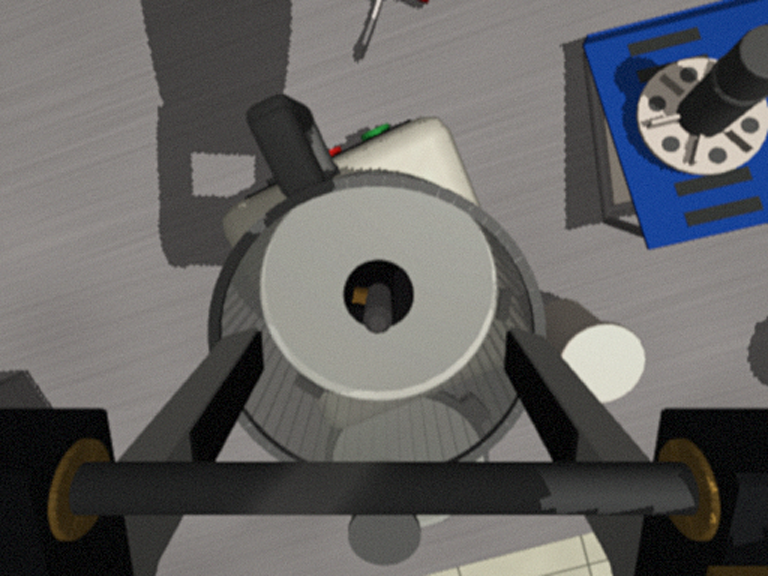

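The bowl is at the centre of the view. The collar is the dark disc at about (252,196) native, the spindle tip is at about (251,214), and the brass key is at about (240,197), pointing left of the collar centre.

```bash
python3 - <<'E'
from h import *
import pickle
c=shot('wrist'); pickle.dump(c,open('w2.pkl','wb')); save(c,'w2.png',(210,160,295,230),9)
im=c['img']; hsv=cv2.cvtColor(im,cv2.COLOR_RGB2HSV)
k=cv2.inRange(hsv,(8,110,50),(28,255,255)); k[:170]=0;k[225:]=0;k[:,:220]=0;k[:,285:]=0
ys,xs=np.nonzero(k); print('key px',len(xs),xs.mean(),ys.mean(),xs.min(),xs.max(),ys.min(),ys.max())
print('key',onz(c,xs.mean(),ys.mean(),.168))
g=cv2.cvtColor(im,cv2.COLOR_RGB2GRAY)
d=((g<100)*255).astype(np.uint8); d[:165]=0;d[228:]=0;d[:,:220]=0;d[:,285:]=0
cs=max(cv2.findContours(d,cv2.RETR_EXTERNAL,cv2.CHAIN_APPROX_NONE)[0],key=cv2.contourArea)
e=cv2.fitEllipse(cs); print('collar',e,onz(c,*e[0],.156))
pts=np.array([onz(c,*q,.156)[:2] for q in cs[:,0]]); 
(cc,r)=cv2.minEnclosingCircle(pts.astype(np.float32)*1000); print(cc,r)
print(onz(c,251.3,214.5,.216), c['pose'][:3,3])
E
```

```text
key px 88 243.32954545454547 195.57954545454547 239 248 191 200
key [ 0.62853303 -0.2121175   0.168     ]
collar ((255.74322509765625, 194.85682678222656), (46.36573028564453, 46.94230270385742), 3.0872011184692383) [ 0.63521653 -0.20054342  0.156     ]
(636.739501953125, -200.75535583496094) 27.752050399780273
[ 0.6347514  -0.20473223  0.216     ] [ 0.53672013 -0.16901838  0.50247819]
```

View pics/w2.png

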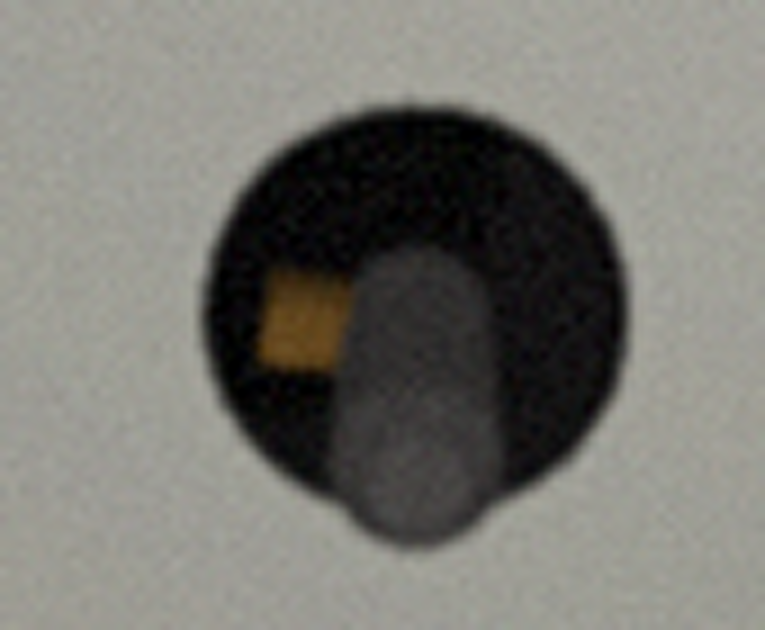

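```bash
python3 - <<'E'
from h import *
import pickle
c=pickle.load(open('w2.pkl','rb'))
f=lambda x,y,z: onz(c,210+x/9-.5,160+y/9-.5,z)
print('collar',f(416,316,.156),'r',np.linalg.norm(f(205,316,.156)-f(627,316,.156))/2)
print('tip',f(415,475,.216)); 
for n,(a,b) in {'top':((280,268),(350,280)),'bot':((262,358),(338,372))}.items():
    d=f(*a,.168)-f(*b,.168); print(n,np.degrees(np.arctan2(d[1],d[0])))
a=f(280,268,.168);b=f(262,358,.168);m=(a+b)/2; C=f(416,316,.156); d=m-C; print('end mid',m,'w',np.linalg.norm(a-b),'r',np.linalg.norm(d[:2]),np.degrees(np.arctan2(d[1],d[0])))
# handle dir
t=pickle.load(open('top.pkl','rb')); h=onz(t,518/1.5,310/1.5,.22); print('handle',np.degrees(np.arctan2(*(h-C)[1::-1])))
for a in (.1,.05): print('hubtop',proj(t,np.array([.615,.3247,.068])+a*np.array([-.4215,.0304,.9063])))
E
```

```text
collar [ 0.63494394 -0.20047918  0.156     ] r 0.025525953901642397
tip [ 0.63391998 -0.20031499  0.216     ]
top -118.07628507368281
bot -118.9073490103278
end mid [ 0.62599417 -0.21539225  0.168     ] w 0.011183931607814732 r 0.017392468153726106 -120.96917990145306
handle -175.63539759461162
hubtop [159.68424941 185.48501131]
hubtop [164.03876768 180.95658367]
```

```bash
python3 - <<'E'
from h import *
o=ctrl.get_obs(); Rc=R.from_euler('xyz',o['eef_rot'])
a=np.array([-.4215,.0304,.9063]); a/=np.linalg.norm(a); z=-a; y=np.array([.072,.9974,0]); y-=z*(y@z); y/=np.linalg.norm(y); x=np.cross(y,z)
G=R.from_matrix(np.c_[x,y,z]); np.save('G.npy',G.as_matrix())
print((G*Rc.inv()).as_rotvec(), G.as_euler('xyz')); print(np.array([.615,.3247,.068])+.2*a-o['ee_pos'])
E
```

```text
[-0.0843206  -0.43286529  0.23823091] [3.14156561 0.43631439 3.06952997]
[-0.07847972  0.52086713 -0.09835331]
```

Call:
{"api": "apply_moves", "payload": {"deltas": [[0,-0.654,4.34,-0.82,-0.00703,-0.03607,0.01985],[0,-0.654,4.34,-0.82,-0.00703,-0.03607,0.01985],[0,-0.654,4.34,-0.82,-0.00703,-0.03607,0.01985],[0,-0.654,4.34,-0.82,-0.00703,-0.03607,0.01985],[0,-0.654,4.34,-0.82,-0.00703,-0.03607,0.01985],[0,-0.654,4.34,-0.82,-0.00703,-0.03607,0.01985],[0,-0.654,4.34,-0.82,-0.00703,-0.03607,0.01985],[0,-0.654,4.34,-0.82,-0.00703,-0.03607,0.01985],[0,-0.654,4.34,-0.82,-0.00703,-0.03607,0.01985],[0,-0.654,4.34,-0.82,-0.00703,-0.03607,0.01985]]}}

```text
time_s: 3.25
ee_pos: [0.5417, 0.2496, 0.2684]
eef_rot: [3.134, 0.369, 3.031]
force: [0.5, -1.1, 0.2]
grip_width: 0.094
grip_force: 0.0
```

Call:
{"api": "apply_moves", "payload": {"deltas": [[0,-0.654,4.34,-0.82,-0.00703,-0.03607,0.01985],[0,-0.654,4.34,-0.82,-0.00703,-0.03607,0.01985],[0,0,0,0,0,0,0],[0,0,0,0,0,0,0]]}}

```text
time_s: 3.65
ee_pos: [0.5288, 0.3352, 0.2516]
eef_rot: [-3.14, 0.439, 3.075]
force: [0.4, -0.0, -0.0]
grip_width: 0.094
grip_force: 0.0
```

```bash
python3 - <<'E'
from h import *
import pickle
c=shot('wrist'); pickle.dump(c,open('w3.pkl','wb')); save(c,'w3.png',s=1.5); o=ctrl.get_obs(); print(o['ee_pos'],o['eef_rot'],o['qpos'],o['time_s'])
f=np.array([.615,.3247,.068]); a=-np.load('G.npy')[:,2]
for s in (0,.1): print(proj(c,f+s*a))
E
```

```text
[0.5294414  0.33428639 0.25214007] [-3.14021304  0.43955547  3.07358706] [ 0.60986186  0.29118657  1.53617287 -0.32644327  0.98914433 -0.75700154] 3.7
[251.48300729 168.72243732]
[250.24202341 195.34520241]
```

View pics/w3.png

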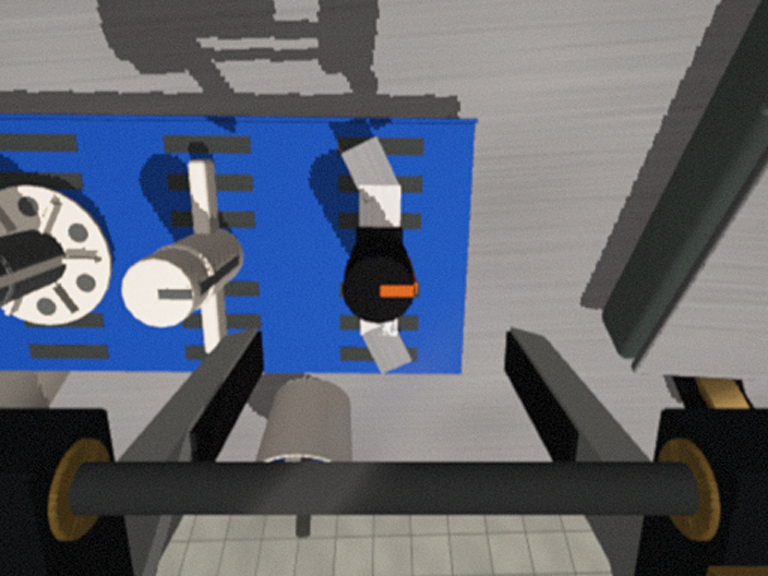

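The top of the black hub is at (253,192) native, and its orange stripe points right towards +y, ending at about (279,193). The two neighbouring hubs stand clear on the left. I'll measure the hub offset and stripe angle in tool axes.

```bash
python3 - <<'E'
from h import *
import pickle
from scipy.optimize import least_squares
c=pickle.load(open('w3.pkl','rb')); o=ctrl.get_obs(); T=R.from_euler('xyz',o['eef_rot']).as_matrix(); t=np.array(o['ee_pos'])
f=np.array([.615,.3247,.068]); a=-np.load('G.npy')[:,2]; top=f+.1*a
def onp(u,v):
    O,d=ray(c,u,v); return T.T@(O+d*((top-O)@a)/(d@a)-t)
im=c['img'];hsv=cv2.cvtColor(im,cv2.COLOR_RGB2HSV)
k=cv2.inRange(hsv,(5,150,100),(20,255,255));k[:180]=0;k[205:]=0;k[:,:240]=0;k[:,290:]=0
ys,xs=np.nonzero(k);P=np.array([onp(x,y)[:2] for x,y in zip(xs,ys)])
P=P[xs<275]
vx,vy,x0,y0=cv2.fitLine(P.astype(np.float32)*1000,cv2.DIST_L2,0,.01,.01).ravel()
print('stripe px',xs.min(),xs.max(),ys.min(),ys.max(),'dir tool deg',np.degrees(np.arctan2(vy,vx)),x0,y0)
d=((im.max(2)<70)*255).astype(np.uint8)|k; d[:170]=0;d[220:]=0;d[:,:222]=0;d[:,285:]=0
for r in range(184,217,2):
    q=np.nonzero(d[r])[0]; print(r,q.min() if len(q) else None,q.max() if len(q) else None,end='; ')
# lower rim of top circle: edge points rows>=195
E_=[]
for r in range(190,214):
    q=np.nonzero(d[r])[0]
    if len(q)>4: E_+= [onp(q.min()-.5,r)[:2],onp(q.max()+.5,r)[:2]]
E_=np.array(E_); s=least_squares(lambda p:np.hypot(*(E_-p).T)-.02,[0,0],loss='soft_l1',f_scale=.001); print('\ncentre tool',s.x,np.abs(s.fun).mean())
C=T@np.r_[s.x,onp(253,192)[2]]+t; print('hub top world',C,'expected',top, 'toolz',onp(253,192)[2])
print('axis tilt err tool vs G', (R.from_matrix(np.load('G.npy'))*R.from_matrix(T).inv()).as_rotvec())
E
```

```text
stripe px 253 278 188 197 dir tool deg 89.62449 1.7537309 7.350608
184 230 275; 186 230 275; 188 229 277; 190 227 278; 192 227 277; 194 227 277; 196 228 275; 198 230 253; 200 230 273; 202 231 273; 204 233 271; 206 234 270; 208 236 268; 210 237 267; 212 228 273; 214 229 255; 216 229 275; 
centre tool [ 0.00363596 -0.00201467] 0.0013184034586437657
hub top world [0.56983938 0.32937278 0.15717448] expected [0.57284929 0.32774005 0.15863154] toolz 0.10323431953737444
axis tilt err tool vs G [ 0.00149759  0.003144   -0.00346057]
```

```bash
python3 - <<'E'
from h import *
T=R.from_euler('xyz',ctrl.get_obs()['eef_rot']).as_matrix(); print(T@[.0025,-.002,.119], T[:,2])
E
```

```text
[ 0.04811648 -0.00544643 -0.10874921] [ 0.42445946 -0.03029301 -0.90494005]
```

Call:
{"api": "apply_moves", "payload": {"deltas": [[0,0.802,-0.091,-1.8125,0.0015,0.003,-0.0035],[0,0.802,-0.091,-1.8125,0,0,0],[0,0.802,-0.091,-1.8125,0,0,0],[0,0.802,-0.091,-1.8125,0,0,0],[0,0.802,-0.091,-1.8125,0,0,0],[0,0.802,-0.091,-1.8125,0,0,0],[0,0,0,0,0,0,0],[0,0,0,0,0,0,0]], "grip_force": 25}}

```text
time_s: 4.5
ee_pos: [0.5782, 0.3281, 0.1441]
eef_rot: [3.141, 0.437, 3.067]
force: [0.1, 0.2, 0.0]
grip_width: 0.0936
grip_force: 0.0
```

Call:
{"api": "apply_moves", "payload": {"deltas": [[255,0,0,0,0,0,0],[255,0,0,0,0,0,0],[255,0,0,0,0,0,0],[255,0,0,0,0,0,0],[255,0,0,0,0,0,0],[255,0,0,0,0,0,0],[255,0,0,0,0,0,0],[255,0,0,0,0,0,0]]}}

```text
time_s: 5.3
ee_pos: [0.5778, 0.329, 0.1432]
eef_rot: [3.141, 0.437, 3.069]
force: [-0.9, -0.5, -0.2]
grip_width: 0.0398
grip_force: 25.0
```

Call:
{"api": "apply_moves", "payload": {"deltas": [[255,-0.422,0.03,0.906,0,0,0],[255,-0.843,0.061,1.813,0,0,0],[255,-0.843,0.061,1.813,0,0,0],[255,-0.843,0.061,1.813,0,0,0],[255,-0.843,0.061,1.813,0,0,0],[255,-0.422,0.03,0.906,0,0,0]], "grip_force": 40}}

```text
time_s: 5.9
ee_pos: [0.5352, 0.3322, 0.2353]
eef_rot: [3.141, 0.437, 3.069]
force: [0.6, 0.5, -3.3]
grip_width: 0.0394
grip_force: 40.0
```

Call:
{"api": "apply_moves", "payload": {"deltas": [[255,0,0,1.6,0.00314,0.0435,0],[255,0,0,1.6,0.00314,0.0435,0],[255,0,0,1.6,0.00314,0.0435,0],[255,0,0,1.6,0.00314,0.0435,0],[255,0,0,1.6,0.00314,0.0435,0],[255,0,0,1.6,0.00314,0.0435,0],[255,0,0,1.6,0.00314,0.0435,0],[255,0,0,1.6,0.00314,0.0435,0],[255,0,0,1.6,0.00314,0.0435,0],[255,0,0,1.6,0.00314,0.0435,0]]}}

```text
time_s: 6.9
ee_pos: [0.5357, 0.3319, 0.3939]
eef_rot: [-3.141, -0.002, 3.069]
force: [-0.0, -0.1, -2.9]
grip_width: 0.0398
grip_force: 40.0
```

Call:
{"api": "apply_moves", "payload": {"deltas": [[255,0.412,-2.218,0.03,0,0,-0.1495],[255,0.412,-2.218,0.03,0,0,-0.1495],[255,0.412,-2.218,0.03,0,0,-0.1495],[255,0.412,-2.218,0.03,0,0,-0.1495],[255,0.412,-2.218,0.03,0,0,-0.1495],[255,0.412,-2.218,0.03,0,0,-0.1495],[255,0.412,-2.218,0.03,0,0,-0.1495],[255,0.412,-2.218,0.03,0,0,-0.1495]]}}

```text
time_s: 7.7
ee_pos: [0.5688, 0.1536, 0.3957]
eef_rot: [-3.14, 0.001, 1.867]
force: [0.1, 0.5, -3.2]
grip_width: 0.0397
grip_force: 40.0
```

Call:
{"api": "apply_moves", "payload": {"deltas": [[255,0.412,-2.218,0.03,0,0,-0.1495],[255,0.412,-2.218,0.03,0,0,-0.1495],[255,0.412,-2.218,0.03,0,0,-0.1495],[255,0.412,-2.218,0.03,0,0,-0.1495],[255,0.412,-2.218,0.03,0,0,-0.1495],[255,0.412,-2.218,0.03,0,0,-0.1495],[255,0.412,-2.218,0.03,0,0,-0.1495],[255,0.412,-2.218,0.03,0,0,-0.1495]]}}

```text
time_s: 8.5
ee_pos: [0.6017, -0.0239, 0.3981]
eef_rot: [-3.141, 0.002, 0.671]
force: [0.4, 0.6, -4.4]
grip_width: 0.0392
grip_force: 40.0
```

Call:
{"api": "apply_moves", "payload": {"deltas": [[255,0.412,-2.218,0.03,0,0,-0.1495],[255,0.412,-2.218,0.03,0,0,-0.1495],[255,0.412,-2.218,0.03,0,0,-0.1495],[255,0.412,-2.218,0.03,0,0,-0.1495],[255,0.412,-2.218,0.03,0,0,-0.1495],[255,0.412,-2.218,0.03,0,0,-0.1495],[255,0.412,-2.218,0.03,0,0,-0.1495],[255,0.412,-2.218,0.03,0,0,-0.1495],[255,0,0,0,0,0,0],[255,0,0,0,0,0,0]]}}

```text
time_s: 9.5
ee_pos: [0.6346, -0.2005, 0.4002]
eef_rot: [3.141, 0.002, -0.517]
force: [0.3, -0.2, -3.3]
grip_width: 0.0393
grip_force: 40.0
```

```bash
python3 - <<'E'
from h import *
import pickle
o=ctrl.get_obs(); print(np.round(o['ee_pos'],4),np.round(o['eef_rot'],4),np.round(o['qpos'],2),o['force'],o['moment'])
for n in ('wrist','side','top'):
    c=shot(n); pickle.dump(c,open('h_'+n+'.pkl','wb'))
    if n=='wrist': w=c
    if n=='side': s=c
a=w['img'][:,:,::-1]; x,y=proj(s,o['ee_pos']).astype(int); print(x,y)
b=cv2.resize(s['img'][max(0,y-40):y+104,x-72:x+72,::-1],(384,384),interpolation=cv2.INTER_CUBIC)
cv2.imwrite('pics/h.png',cv2.resize(np.hstack([a[:,:400],b]),(784,384)))
E
```

```text
[ 0.6346 -0.2005  0.4002] [ 3.1415e+00  2.1000e-03 -5.1750e-01] [-0.36  0.55  0.8   0.    1.8   1.73] [ 0.32978341 -0.19431475 -3.29515136] [ 0.00850215  0.1109585  -0.04436929]
247 78
```

View pics/h.png

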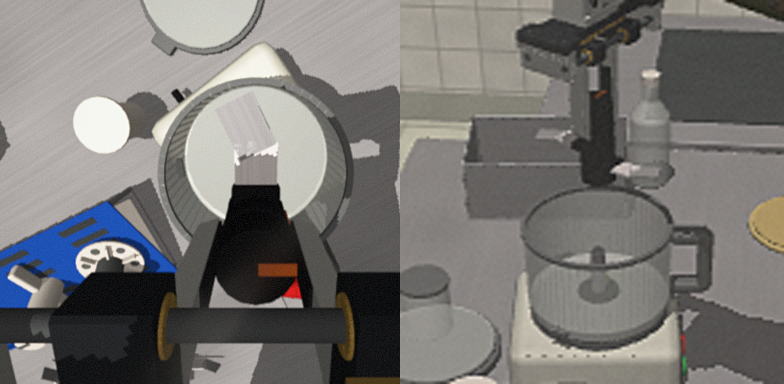

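The hub hangs nearly upright in the jaws and the stripe is at wrist pixels (258–297, 270). I'll check tilt and offset numerically.

```bash
python3 - <<'E'
from h import *
import pickle
w,s,t=[pickle.load(open('h_%s.pkl'%n,'rb')) for n in('wrist','side','top')]
o=ctrl.get_obs(); T=R.from_euler('xyz',o['eef_rot']).as_matrix(); p=np.array(o['ee_pos'])
W=lambda x,y,z: p+T@np.array([x,y,z])
print('top rim near',proj(w,W(-.02,0,-.016)),'top c',proj(w,W(0,0,-.016)),'far foot',proj(w,W(.02,0,.084)),'d/mm',proj(w,W(.021,0,.084)),'rim L/R',proj(w,W(0,-.02,-.016)),proj(w,W(0,.02,-.016)))
g=w['img'].max(2)
for u in (245,255,262): print(u,[int(v) for v in np.nonzero(np.diff((g[150:320,u]<60).astype(int)))[0]+150])
hsv=cv2.cvtColor(w['img'],cv2.COLOR_RGB2HSV); k=cv2.inRange(hsv,(5,120,60),(20,255,255));k[:245]=0;k[290:]=0;k[:,:250]=0;k[:,305:]=0
ys,xs=np.nonzero(k);print('stripe',xs.min(),xs.max(),ys.min(),ys.max(), ys[xs<270].mean(),ys[xs>285].mean(),'pred c,end',proj(w,W(0,0,-.016)),proj(w,W(0,.02,-.016)))
gs=s['img'].max(2)
for z in (.03,.04,.05,.06,.07,.08):
    q=proj(s,W(0,0,z)); L=proj(s,W(0,0,z)); v=int(round(q[1])); row=gs[v,int(q[0])-22:int(q[0])+22]<60; i=np.nonzero(row)[0]+int(q[0])-22
    print('side',z,np.round(q,1),i.min() if len(i) else None,i.max() if len(i) else None)
E
```

```text
top rim near [252.92745888 307.80385206] top c [252.81722994 270.18804419] far foot [253.99389981 176.78738242] d/mm [253.99160449 175.46399184] rim L/R [209.44716688 270.17826441] [296.20167003 270.1978272 ]
245 [184, 302, 308]
255 [184, 303, 308]
262 [184, 262, 276, 302, 308]
stripe 258 297 263 276 269.5389221556886 269.4390243902439 pred c,end [252.81722994 270.18804419] [296.20167003 270.1978272 ]
side 0.03 [247.9  87.6] 246 254
side 0.04 [248.   90.6] 240 254
side 0.05 [248.1  93.5] 241 254
side 0.06 [248.2  96.4] 243 255
side 0.07 [248.3  99.3] 243 256
side 0.08 [248.3 102.2] 243 253
```

```bash
python3 - <<'E'
from h import *
import pickle
w,s=[pickle.load(open('h_%s.pkl'%n,'rb')) for n in('wrist','side')]
o=ctrl.get_obs(); T=R.from_euler('xyz',o['eef_rot']).as_matrix(); p=np.array(o['ee_pos'])
W=lambda x,y,z: p+T@np.array([x,y,z])
g=w['img'].max(2)
print([(u,int(np.nonzero(g[150:,u]<60)[0][0]+150)) for u in list(range(226,240,1))+list(range(272,286,1))])
for z in (.044,.062,.084): print(z,'far',proj(w,W(.02,0,z)),[np.round(proj(w,W(.02*np.cos(a),.02*np.sin(a),z)),1).tolist() for a in (.6,.9,1.2)])
cr=w['img'][140:330,205:310,::-1]; 
sx=s['img'][70:125,225:275,::-1]
b=cv2.resize(cr,None,fx=3.1,fy=3.1,interpolation=cv2.INTER_CUBIC); d=cv2.resize(sx,(420,462),interpolation=cv2.INTER_CUBIC)
d=cv2.copyMakeBorder(d,0,b.shape[0]-462,0,0,cv2.BORDER_CONSTANT); cv2.imwrite('pics/h2.png',np.clip(np.hstack([b,d]).astype(float)*1.8,0,255).astype(np.uint8))
print(b.shape,d.shape)
E
```

```text
[(226, 216), (227, 212), (228, 208), (229, 202), (230, 199), (231, 198), (232, 188), (233, 185), (234, 185), (235, 185), (236, 185), (237, 185), (238, 185), (239, 185), (272, 185), (273, 185), (274, 185), (275, 185), (276, 185), (277, 185), (278, 186), (279, 188), (280, 201), (281, 203), (282, 206), (283, 210), (284, 211), (285, 213)]
0.044 far [253.62169009 192.04394703] [[271.8, 197.4], [278.7, 203.7], [283.3, 211.5]]
0.062 far [253.80511909 184.52534608] [[270.6, 189.5], [276.9, 195.3], [281.2, 202.6]]
0.084 far [253.99389981 176.78738242] [[269.3, 181.4], [275.1, 186.7], [279.0, 193.4]]
(589, 326, 3) (589, 420, 3)
```

View pics/h2.png

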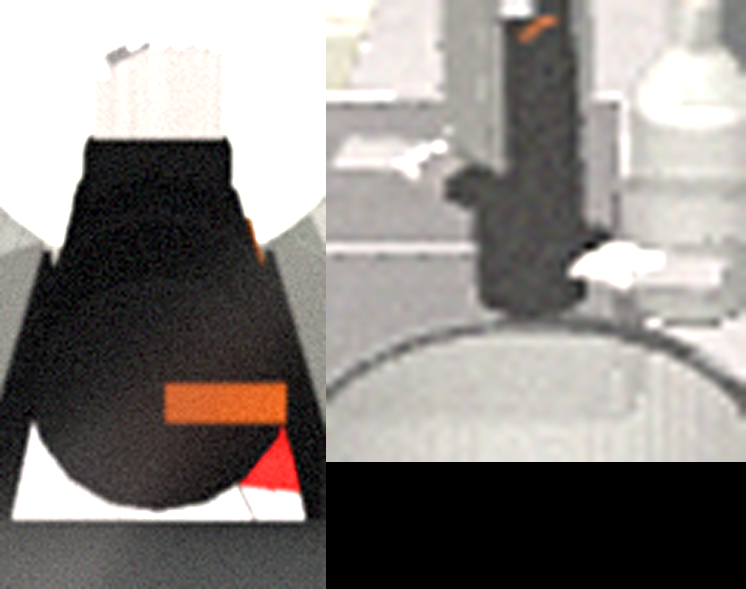

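The black block at the hub's foot in the wrist view is only a blade root. In the side view the hub is upright and its axis falls where I predicted, within about 1 mm. I'll lower it to just above the tip, then go slowly.

Call:
{"api": "apply_moves", "payload": {"deltas": [[255,0,0,-1.8,0,0,0],[255,0,0,-1.8,0,0,0],[255,0,0,-1.8,0,0,0],[255,0,0,-1.8,0,0,0],[255,0,0,-1.6,0,0,0],[255,0,0,0,0,0,0],[255,0,0,0,0,0,0]]}}

```text
time_s: 10.35
ee_pos: [0.6346, -0.1998, 0.314]
eef_rot: [-3.141, 0.0, -0.518]
force: [-0.3, 0.6, -3.9]
grip_width: 0.0396
grip_force: 40.0
```

Call:
{"api": "apply_moves", "payload": {"deltas": [[255,0,0,-0.3,0,0,0],[255,0,0,-0.3,0,0,0],[255,0,0,-0.3,0,0,0],[255,0,0,-0.3,0,0,0],[255,0,0,-0.3,0,0,0]]}}

```text
time_s: 10.85
ee_pos: [0.6348, -0.2005, 0.299]
eef_rot: [-3.141, -0.002, -0.519]
force: [3.7, -1.7, 1.4]
grip_width: 0.0394
grip_force: 40.0
```

Call:
{"api": "apply_moves", "payload": {"deltas": [[255,0.09,-0.05,0,0,0,0],[255,0,0,0,0,0,0]]}}

```text
time_s: 11.05
ee_pos: [0.6356, -0.2009, 0.2982]
eef_rot: [-3.142, 0.0, -0.519]
force: [4.1, -2.3, -2.3]
grip_width: 0.0392
grip_force: 40.0
```

Call:
{"api": "apply_moves", "payload": {"deltas": [[255,0,0,-0.2,0,0,0],[255,0,0,0,0,0,0]]}}

```text
time_s: 11.25
ee_pos: [0.6358, -0.201, 0.2964]
eef_rot: [-3.141, -0.001, -0.519]
force: [5.6, -3.1, 0.5]
grip_width: 0.0393
grip_force: 40.0
```

Call:
{"api": "apply_moves", "payload": {"deltas": [[255,0.13,-0.07,0,0,0,0],[255,0,0,0,0,0,0]]}}

```text
time_s: 11.45
ee_pos: [0.6367, -0.2015, 0.2959]
eef_rot: [3.142, 0.001, -0.519]
force: [2.7, -1.2, 0.1]
grip_width: 0.0397
grip_force: 40.0
```

Call:
{"api": "apply_moves", "payload": {"deltas": [[255,0,0,-0.2,0,0,0],[255,0,0,0,0,0,0]]}}

```text
time_s: 11.65
ee_pos: [0.637, -0.2016, 0.2943]
eef_rot: [-3.141, -0.001, -0.519]
force: [5.3, -3.3, 1.9]
grip_width: 0.0396
grip_force: 40.0
```

Call:
{"api": "apply_moves", "payload": {"deltas": [[255,0.13,-0.08,0,0,0,0],[255,0,0,0,0,0,0]]}}

```text
time_s: 11.85
ee_pos: [0.6379, -0.2022, 0.2935]
eef_rot: [3.142, 0.002, -0.519]
force: [1.8, -1.5, -2.4]
grip_width: 0.0395
grip_force: 40.0
```

Call:
{"api": "apply_moves", "payload": {"deltas": [[255,0,0,-0.2,0,0,0],[255,0,0,-0.2,0,0,0],[255,0,0,0,0,0,0]]}}

```text
time_s: 12.15
ee_pos: [0.6379, -0.2022, 0.2893]
eef_rot: [3.141, 0.002, -0.519]
force: [2.1, -1.3, -4.9]
grip_width: 0.04
grip_force: 40.0
```

Call:
{"api": "apply_moves", "payload": {"deltas": [[255,0,0,-0.3,0,0,0],[255,0,0,-0.3,0,0,0],[255,0,0,-0.3,0,0,0],[255,0,0,0,0,0,0]]}}

```text
time_s: 12.55
ee_pos: [0.6379, -0.2023, 0.2805]
eef_rot: [3.142, 0.002, -0.519]
force: [1.7, -0.9, -4.9]
grip_width: 0.0396
grip_force: 40.0
```

Call:
{"api": "apply_moves", "payload": {"deltas": [[255,0,0,-0.3,0,0,0],[255,0,0,-0.3,0,0,0],[255,0,0,-0.3,0,0,0],[255,0,0,0,0,0,0]]}}

```text
time_s: 12.95
ee_pos: [0.638, -0.2023, 0.2715]
eef_rot: [3.142, 0.001, -0.519]
force: [1.4, -0.1, -3.9]
grip_width: 0.0397
grip_force: 40.0
```

```bash
python3 - <<'E'
from h import *
o=ctrl.get_obs(); print(o['force'],o['moment'],o['ee_pos'])
E
```

```text
[ 1.3635915  -0.08201522 -3.87638036] [-0.15552235 -0.16158886  0.02389128] [ 0.63797746 -0.20226561  0.2715357 ]
```

Call:
{"api": "apply_moves", "payload": {"deltas": [[255,0,0,-0.3,0,0,0],[255,0,0,-0.3,0,0,0],[255,0,0,-0.3,0,0,0],[255,0,0,-0.3,0,0,0],[255,0,0,0,0,0,0]]}}

```text
time_s: 13.45
ee_pos: [0.638, -0.2023, 0.2596]
eef_rot: [3.142, 0.001, -0.519]
force: [1.5, -0.6, -4.1]
grip_width: 0.0397
grip_force: 40.0
```

Call:
{"api": "apply_moves", "payload": {"deltas": [[255,0,0,-0.2,0,0,0],[255,0,0,-0.2,0,0,0],[255,0,0,0,0,0,0]]}}

```text
time_s: 13.75
ee_pos: [0.638, -0.2023, 0.2558]
eef_rot: [-3.142, 0.001, -0.519]
force: [0.1, -0.5, -4.0]
grip_width: 0.0395
grip_force: 40.0
```

Call:
{"api": "apply_moves", "payload": {"deltas": [[255,0,0,-0.15,0,0,0],[255,0,0,-0.15,0,0,0],[255,0,0,0,0,0,0]]}}

```text
time_s: 14.05
ee_pos: [0.638, -0.2023, 0.2529]
eef_rot: [-3.142, 0.001, -0.519]
force: [0.7, -0.2, -3.7]
grip_width: 0.0393
grip_force: 40.0
```

Call:
{"api": "apply_moves", "payload": {"deltas": [[255,0,0,-0.15,0,0,0],[255,0,0,0,0,0,0]]}}

```text
time_s: 14.25
ee_pos: [0.6381, -0.2023, 0.252]
eef_rot: [-3.141, 0.0, -0.519]
force: [0.1, -0.9, 0.5]
grip_width: 0.0396
grip_force: 40.0
```

It is resting on the key, with about 5 N of upward force. Turning lightly to find the notch.

Call:
{"api": "apply_moves", "payload": {"deltas": [[255,0,0,-0.05,0,0,0],[255,0,0,0,0,0,0.04],[255,0,0,0,0,0,0.04]]}}

```text
time_s: 14.55
ee_pos: [0.638, -0.2023, 0.2509]
eef_rot: [-3.142, 0.001, -0.437]
force: [0.8, -1.5, -3.2]
grip_width: 0.0397
grip_force: 40.0
```

Call:
{"api": "apply_moves", "payload": {"deltas": [[255,0,0,0,0,0,0.04],[255,0,0,0,0,0,0.04]]}}

```text
time_s: 14.75
ee_pos: [0.6381, -0.2023, 0.2508]
eef_rot: [-3.142, 0.001, -0.357]
force: [0.9, -0.4, -2.2]
grip_width: 0.0393
grip_force: 40.0
```

Call:
{"api": "apply_moves", "payload": {"deltas": [[255,0,0,0,0,0,-0.05],[255,0,0,-0.15,0,0,0],[255,0,0,0,0,0,0]]}}

```text
time_s: 15.05
ee_pos: [0.638, -0.2023, 0.2492]
eef_rot: [-3.141, 0.001, -0.408]
force: [2.1, -0.4, -4.3]
grip_width: 0.0397
grip_force: 40.0
```

```bash
python3 - <<'E'
from h import *
o=ctrl.get_obs(); print(o['force'],o['moment'],o['ee_pos'])
E
```

```text
[ 2.14024891 -0.35988365 -4.31761116] [-0.09398951 -0.18069381  0.04658915] [ 0.63803947 -0.20226428  0.24917716]
```

The notch has dropped over the key: the tool is 3 mm lower with no upward force. Letting it down.

Call:
{"api": "apply_moves", "payload": {"deltas": [[255,0,0,-0.2,0,0,0],[255,0,0,-0.2,0,0,0],[255,0,0,-0.2,0,0,0],[255,0,0,0,0,0,0]]}}

```text
time_s: 15.45
ee_pos: [0.638, -0.2023, 0.2432]
eef_rot: [-3.142, 0.001, -0.409]
force: [0.6, 0.0, -4.2]
grip_width: 0.0397
grip_force: 40.0
```

Call:
{"api": "apply_moves", "payload": {"deltas": [[255,0,0,-0.15,0,0,0],[255,0,0,-0.1,0,0,0],[255,0,0,0,0,0,0]]}}

```text
time_s: 15.75
ee_pos: [0.638, -0.2023, 0.2411]
eef_rot: [-3.142, 0.001, -0.409]
force: [1.7, 0.4, -3.3]
grip_width: 0.0394
grip_force: 40.0
```

Call:
{"api": "apply_moves", "payload": {"deltas": [[255,0,0,-0.1,0,0,0],[255,0,0,0,0,0,0]]}}

```text
time_s: 15.95
ee_pos: [0.6381, -0.2023, 0.2409]
eef_rot: [-3.142, -0.0, -0.409]
force: [-2.0, 0.8, 4.0]
grip_width: 0.0394
grip_force: 40.0
```

Call:
{"api": "apply_moves", "payload": {"deltas": [[255,0,0,-0.1,0,0,0],[255,0,0,0,0,0,0]]}}

```text
time_s: 16.15
ee_pos: [0.6381, -0.2023, 0.2409]
eef_rot: [-3.141, -0.001, -0.409]
force: [-4.0, 2.0, 10.4]
grip_width: 0.0397
grip_force: 40.0
```

It is home: it stopped about 11.5 mm below the key contact height. Easing off, releasing and retreating.

Call:
{"api": "apply_moves", "payload": {"deltas": [[255,0,0,0.15,0,0,0],[100,0,0,0,0,0,0],[60,0,0,0,0,0,0],[30,0,0,0,0,0,0],[30,0,0,0,0,0,0],[30,0,0,0,0,0,0]], "grip_force": 10}}

```text
time_s: 16.75
ee_pos: [0.6381, -0.2023, 0.2406]
eef_rot: [-3.142, 0.001, -0.409]
force: [-0.2, 0.5, -0.3]
grip_width: 0.0764
grip_force: 0.0
```

Call:
{"api": "apply_moves", "payload": {"deltas": [[30,0,0,1,0,0,0],[30,0,0,1.5,0,0,0],[30,0,0,2,0,0,0],[30,0,0,2,0,0,0],[30,0,0,2,0,0,0],[30,0,0,2,0,0,0],[30,0,0,2,0,0,0],[30,0,0,0,0,0,0],[30,0,0,0,0,0,0]]}}

```text
time_s: 17.65
ee_pos: [0.6381, -0.2023, 0.3654]
eef_rot: [-3.142, 0.001, -0.409]
force: [-0.3, -0.3, -1.1]
grip_width: 0.083
grip_force: 0.0
```

```bash
python3 - <<'E'
from h import *
w=shot('wrist'); s=shot('side'); o=ctrl.get_obs(); print(o['ee_pos'],o['force'])
a=w['img'][:,60:460,::-1]; b=cv2.resize(s['img'][90:210,190:310,::-1],(384,384),interpolation=cv2.INTER_CUBIC)
cv2.imwrite('pics/end.png',np.hstack([a,b]))
for p in [(.638,-.202,.256),(.635,-.2004,.256)]: print(proj(w,p),proj(s,p))
E
```

```text
[ 0.63789982 -0.20223978  0.36430889] [ 0.30262447 -0.33598383  0.05142432]
[255.07972083 192.39586752] [247.86336191 119.69622863]
[254.74705015 196.31218362] [248.72653228 120.01024403]
```

View pics/end.png

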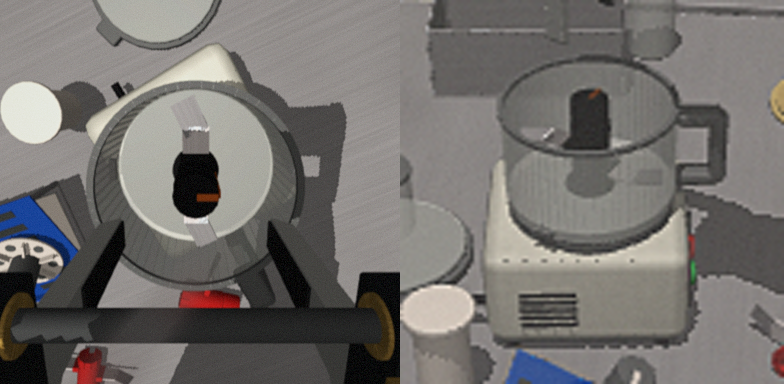

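The blade is seated. Its hub top is at about (249,120) in the side view and (256,198) in the wrist view, which matches a top height of 0.256 m on the spindle axis I measured at first. The pusher and the other attachments are untouched.

```bash
python3 -c "
from station import ctrl
print(ctrl.hand_in())"
```

```text
the job is handed in; nothing more can be done
None
```

I fitted the chopping blade over the spindle, turned its notch onto the key, let it down to the collar and released it. I handed the job in at about 18 s without getting a verdict back; the last pictures show it seated, with the pusher and the visible attachments where they stood.

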